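# Bolt the dry case shut

## Robot

A 6-joint arm with a two-finger parallel gripper is mounted at the origin on a cart in front of the work surface, level with it; the furniture and walls round the work are solid. World frame = base frame: x ahead of the robot, y to its left, z up, the work surface at z = 0. Lengths are in m, angles in rad, forces in N, time in s.
With the tool pointing down it reaches from about 0.275 to 0.875 m from the base axis. Payload 12.5 kg.
Tool frame: the origin (TCP) lies on the centre line of the jaws, within the pads' length; the fingertips stand 22 mm ahead of it and the grasp point (between the pads) lies 3 mm ahead of it; x points along the fingers, y is the direction in which the jaws open and shut, and the axes are right-handed (so a half turn about x gives the same grasp; the last joint's range is limited). The gripper opens to 85 mm and grips with 20 to 120 N. Pads are 22 mm wide; open, the fingers measure 114 mm over their backs; the gripper's body (76 mm by 85 mm) begins 54 mm behind the grasp point. The pads swing forward as they close: fully open they stand 13 mm farther back than shut.
Start: joints at [-0.085, 0.351, 1.652, -0, 1.139, -0.085], TCP at [0.55, 0, 0.253] pointing down, gripper open.
Joint ranges: [-2.75, 2.75], [-0.79, 2.1], [0.01, 2.65], [-1.57, 4.71], [0.07, 3.14], [-2.87, 2.87]. Speed limits (rad/s): [2.22, 2.22, 2.79, 3.14, 3.14, 3.14].

## Interface

Orientations are given as a rotation vector (axis times angle).
In Python, from workcell import arm gives the robot as it stands. The module is installed in compiled form; this text tells all that it offers.
- The arm moves only by the tool arm_command, never from a script. Its argument "deltas" is text: rows parted by semicolons, each of 5 numbers parted by spaces: the shift along the world's x, y, z in mm, then the turn about the world's z in degrees, then the finger opening in mm, from 0 to 85.4. In form: x y z yaw claw; .... A call has 1 to 8 rows; each row is the pose to reach, as a shift and turn from the pose measured when the call began; what a row does not reach only later rows make up. A row lasts 1/10 s, in which the tool goes at most 50 mm and 8.59 degrees, less where a joint would pass 70% of its speed; a pose out of reach is approached as far as the arm can. A call with a gripper value outside its range is refused whole. The fingers move at their own pace and stop on an object; "force" is the grip in N (left out, the last holds). Time passes only in rows, so rows that repeat a pose let the fingers close. It gives the time, the measured TCP pose, the force and the opening at its end, in the units of the state.
- arm.get_state(): the state, without advancing time (a new reading comes with each control period).
- arm.camera(name): name is "scene" or "side" or "wrist"; returns a dict with "img" (420x560x3 uint8, red, green, blue), "K" (3x3 intrinsics, pixels), "dist" ([k1, k2, p1, p2, k3] as OpenCV has them; the pictures are not rectified), "view" (4x4, takes a point from world to camera coordinates). Camera axes: x right, y down, z forward; pixel columns grow to the right and rows downward; lengths in m; the calibration is good to about 2 mm. A picture is of the moment at which its call begins. There is no depth.
- arm.job_done(): hands the job in, once; it reports no verdict.
The state is a dict: "clock": time; "joint_pos": joint angles; "qvel": joint speeds; "joint_efforts": joint torques, N m; "position": TCP position; "tcp_rot": TCP orientation; "contact_force": force on the tool from outside, world axes, zero at the start; "torque": the same for the moment, N m; "opening": finger opening in m.
Only numpy, scipy, OpenCV 4.12 (cv2) and the standard library are available. Lean on these libraries where they do the work, as an engineer would, in place of code of your own. Each camera call takes 0.05 s, during which the arm holds its last target. There are 200 camera calls.

## Task

Shut the dry case so that its seal is squeezed: lower the open lid onto the seal, press it down, and push the barrel bolt across until it is fully home in the keeper. Find the height by feel and do not force lid or bolt, leave the things round the case where they are, and let go.

Things in the scene. Friction and masses are not known exactly. Their poses are not given: they have to be found in the camera images.
- case: dry case: open aluminium box 190 (x) x 230 (y) x 86 mm high with black corner pieces, heavy, does not shift. Origin: centre of its underside; -x is its front (towards the robot), z up. The lid's hinge line runs along y, 98 mm behind the origin (+x) and 95 mm up.
- lid (a joint): angle of the lid about the hinge line (rad): 0 = shut, positive = front edge raised. Clear pane 190 x 230 x 6 mm; hinge friction holds it at any angle (a few N at its front edge lower it). It meets the seal at about 0.055 and can be pressed down to the hard rim at about -0.036.
- seal: black sponge seal inside the case's rim, under the lid; origin on the hinge line. It springs back with 35 N m per rad: pressed at the knob the lid needs about 9 N to reach 0.02 rad, 14 N for 0, 19 N for -0.02; let go, the lid rises again to 0.035 to 0.055 rad.
- bolt (a joint): how far the barrel bolt has slid towards the keeper (m): 0 = drawn back, 0.024 = home (its collar meets the front guide). A 10 mm steel rod in two guides on the lid, along its middle line, sliding to the case's front (-x); friction about 2 N. Its flat tip meets the keeper's face at about 0.006.
- lid_front (a point): middle of the top front edge of the clear lid (moves with the lid); left and right of the bolt's 36 mm wide plate the pane is bare for 95 mm
- knob (a point): centre of the bolt's upright round knob, 15 mm across, 25 mm high (13 mm below this point to 12 above), on a 9 mm stem; its axes are the lid's (z = the lid's normal, -x = towards the keeper). Lid shut and bolt drawn back it is at x -0.037, y 0, z 0.136 of the case. Guides and rod end 17 mm below it.
- keeper_mouth (a point): nominal centre of the keeper's hole, in its face to the bolt, at x -0.098, y 0, z 0.110 of the case. Steel block on the front wall, 14 mm deep, 30 wide, top 15 mm above this point; square hole 12 mm. Set on slotted screws: the real hole sits up to 4 mm above or below this point, to be found by feel. At lid angle 0 the bolt is level with this point; 0.005 rad = 1 mm.
- reagent_bottle: bystander: white reagent bottle with a screw cap, 62 mm across, 120 mm high, standing beside the case; origin at the centre of its foot
- beaker: bystander: small glass beaker, 57 x 62 mm, 72 mm high, standing beside the case; origin at the centre of its foot
- tape: bystander: roll of tape, 76 mm across, 18 mm thick, lying beside the back of the case; origin at the centre of its underside

How it is judged:
By the outcome, as a careful person would: the job done as asked, in the order asked, and still so for the second after the job is handed in, with the robot touching nothing.
It also fails if it takes over 51 s, if anything falls off the work surface, if the arm or the gripper's body presses on something with over 40 N, if the wrist force passes 120 N, or if a joint passes its speed limit or range.

## Working session

There is one attempt and no reset: what is moved stays moved. The work goes in short steps, Python scripts to look and compute and a tool call to move; the robot and the scene stay as the last step left them, time stands still between calls to the robot, and variables do not carry over. Pictures are saved under pics/ and viewed, about 8 in all and at most 12, crops included, and the job is handed in when it is done.

Besides the shell and the picture viewer there is one more tool, called after "Request:" as a command line: name --argument value ..., lists and objects as JSON in quotes. arm_command: Moves the arm, as the interface text tells. Its arguments: {"type":"object","properties":{"deltas":{"type":"string"},"force":{"type":"number"}},"required":["deltas"]}

```bash
mkdir -p pics; cat > h.py <<'E'
import numpy as np,cv2
from workcell import arm
def snap(n,tag):
    c=arm.camera(n);cv2.imwrite(f'pics/{tag}.png',c['img'][:,:,::-1]);np.savez(f'pics/{tag}.npz',K=c['K'],d=c['dist'],v=c['view']);return c
def cal(tag):
    z=np.load(f'pics/{tag}.npz');return z['K'],z['d'],z['v']
def ray(tag,px):
    K,d,v=cal(tag);u=cv2.undistortPoints(np.array([[px]],float),K,d).ravel()
    R=v[:3,:3];o=-R.T@v[:3,3];r=R.T@np.array([u[0],u[1],1]);return o,r/np.linalg.norm(r)
def atz(tag,px,z):
    o,r=ray(tag,px);return o+r*(z-o[2])/r[2]
def tri(*tp):
    A=0;b=0
    for t,p in tp:
        o,r=ray(t,p);M=np.eye(3)-np.outer(r,r);A=A+M;b=b+M@o
    return np.linalg.solve(A,b)
def proj(tag,P):
    K,d,v=cal(tag);return cv2.projectPoints(np.array(P,float).reshape(-1,3),cv2.Rodrigues(v[:3,:3])[0],v[:3,3],K,d)[0].reshape(-1,2)
E
python3 - <<'E'
from h import *
a=snap('scene','a');b=snap('side','b')
cv2.imwrite('pics/ab.png',cv2.resize(np.hstack([a['img'],b['img']])[:,:,::-1],(1120,420)))
for t in 'ab':
    o,r=ray(t,(280,210));print(o.round(3),r.round(3))
print({k:np.round(v,3) for k,v in arm.get_state().items()})
E
```

```text
[ 0.048 -0.743  0.69 ] [ 0.494  0.678 -0.544]
[ 0.229 -0.69   0.509] [ 0.42   0.779 -0.465]
{'clock': np.float64(0.1), 'joint_pos': array([-0.085,  0.351,  1.652,  0.   ,  1.139, -0.085]), 'qvel': array([ 0.   , -0.001, -0.003, -0.002, -0.001,  0.001]), 'joint_efforts': array([ 1.0000e-03, -5.0684e+01, -2.9188e+01, -0.0000e+00,  3.0000e-03,
        0.0000e+00]), 'position': array([0.55 , 0.   , 0.253]), 'tcp_rot': array([ 1.209,  1.21 , -1.21 ]), 'contact_force': array([-0.052, -0.179,  0.08 ]), 'torque': array([-0.009,  0.042,  0.038]), 'opening': np.float64(0.085)}
```

View pics/a.png

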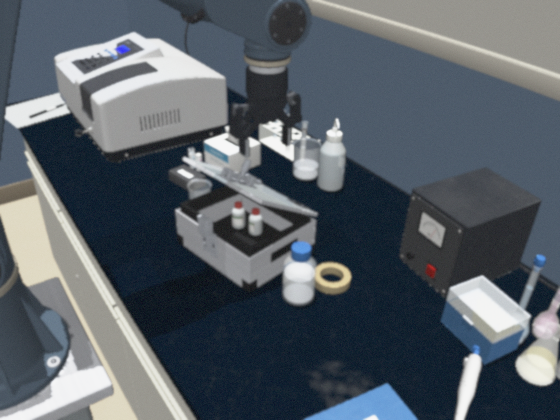

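View pics/b.png

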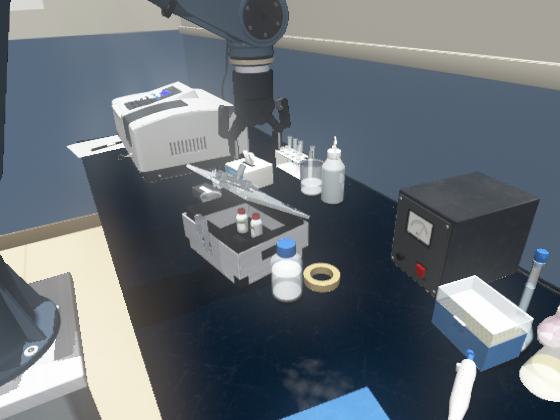

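Scene (a) and side (b) views: the case is around (245,230) in a and (245,230) in b. The lid is raised about 30°, the bottle stands at the front right and the tape behind it, with the beaker at the left. I'll enlarge the case next.

```bash
python3 - <<'E'
import cv2,numpy as np
a=cv2.imread('pics/a.png')[135:305,160:360];b=cv2.imread('pics/b.png')[145:315,160:360]
cv2.imwrite('pics/c.png',np.hstack([cv2.resize(i,(800,680),interpolation=3)[:600] for i in (a,)]))
cv2.imwrite('pics/d.png',cv2.resize(b,(800,680),interpolation=3)[:600])
E
```

```text
(no output)
```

View pics/c.png

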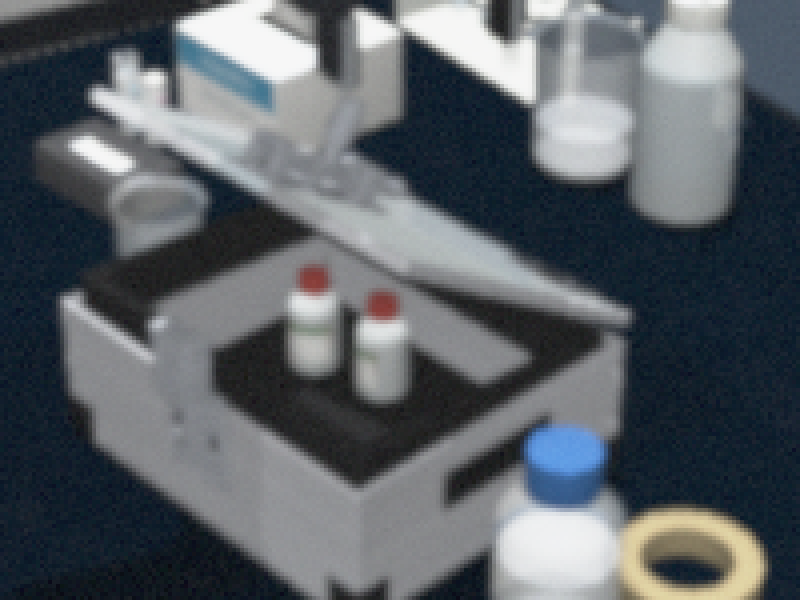

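View pics/d.png

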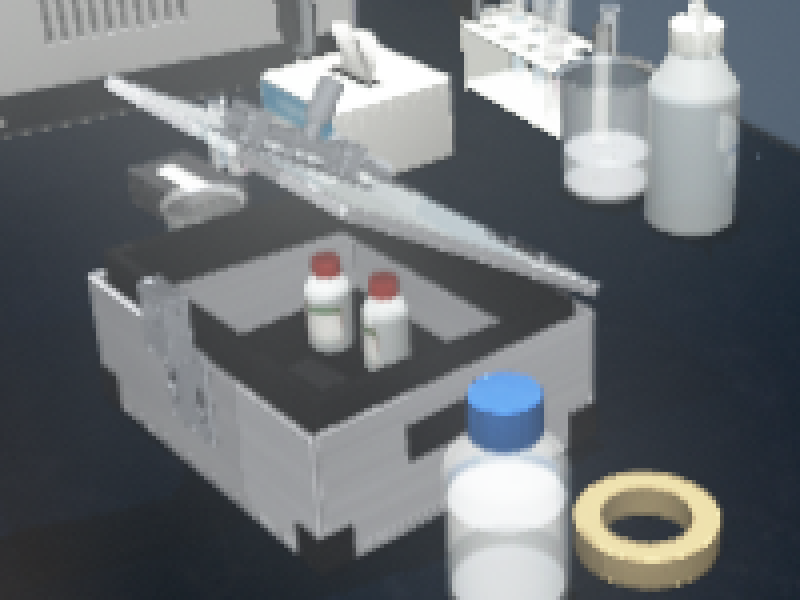

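Case top corners in the crops are, for a, FL (65,295), FR (360,488), BR (622,340); for b, (92,275), (318,435), (594,308). Lid front corners are at a (92,92), (405,268) and b (110,80), (343,213). The knob top is at about a (350,100), b (328,82). I'll fit the pose from these.

```bash
cat > fit.py <<'E'
from h import *
from scipy.optimize import least_squares
def case2w(p,P):
    c,s=np.cos(p[2]),np.sin(p[2]);P=np.atleast_2d(P)
    return np.c_[p[0]+c*P[:,0]-s*P[:,1],p[1]+s*P[:,0]+c*P[:,1],P[:,2]]
def lid(P,th):  # point given at lid angle 0 in case frame -> at th
    P=np.atleast_2d(np.array(P,float));d=P-[.098,0,.095];c,s=np.cos(th),np.sin(th)
    return np.c_[.098+c*d[:,0]+s*d[:,2],P[:,1],.095-s*d[:,0]+c*d[:,2]]
E
cat > f1.py <<'E'
from fit import *
C=[[-.095,.115,.086],[-.095,-.115,.086],[.095,-.115,.086]]
L=[[-.092,.115,.098],[-.092,-.115,.098]];Kn=[[-.037,0,.148]]
px={'a':[(65,295),(360,488),(622,340),(92,92),(405,268),(350,100)],'b':[(92,275),(318,435),(594,308),(110,80),(343,213),(328,82)]}
off={'a':(160,135),'b':(160,145)}
obs={t:np.array(px[t])/4+off[t] for t in px}
mod=lambda p:np.vstack([case2w(p,C),case2w(p,lid(L+Kn,p[3]))])
f=lambda p:np.r_[[ (proj(t,mod(p))-obs[t]).ravel() for t in px]].ravel()
r=least_squares(f,[.55,0,0,.5],loss='soft_l1');print(r.x.round(4));print(f(r.x).reshape(-1,6,2).round(1))
for i in range(6):print(tri(('a',obs['a'][i]),('b',obs['b'][i])).round(3),mod(r.x)[i].round(3))
E
python3 f1.py
```

```text
[0.5256 0.037  0.1855 0.5327]
[[[-0.8  0.2]
  [-1.   1.2]
  [ 0.8 -0.8]
  [ 0.7  1. ]
  [ 0.3  1. ]
  [ 0.4  0.4]]

 [[-1.2 -2.1]
  [-2.4 -0.9]
  [ 0.1 -1.4]
  [-0.1  0.1]
  [ 0.7 -0.3]
  [ 0.6 -1.4]]]
[0.417 0.145 0.075] [0.411 0.132 0.086]
[ 0.465 -0.078  0.072] [ 0.453 -0.094  0.086]
[ 0.646 -0.049  0.076] [ 0.64  -0.059  0.086]
[0.445 0.149 0.19 ] [0.441 0.138 0.194]
[ 0.484 -0.085  0.193] [ 0.484 -0.088  0.194]
[0.537 0.046 0.205] [0.534 0.039 0.209]
```

Request:
arm_command --deltas "0 0 20 -8 85; 0 0 30 -16 60; -25 25 30 -24 30; -50 50 30 -32 0; -85 90 30 -40 0; -85 90 30 -48 0; -85 90 30 -56 0; -85 90 30 -64 0" --force 40

```text
clock: 0.9
position: [0.4643, 0.0904, 0.2827]
tcp_rot: [1.972, 0.451, -1.973]
contact_force: [0.6, -0.2, -0.3]
opening: 0.0003
```

Request:
arm_command --deltas "0 0 0 -8 0; 0 0 0 -15.5 0; 0 0 0 -15.5 0"

```text
clock: 1.2
position: [0.4642, 0.0904, 0.2825]
tcp_rot: [2.129, 0.19, -2.13]
contact_force: [0.5, -0.6, -0.8]
opening: 0.0001
```

```bash
python3 - <<'E'
from h import *
c=snap('wrist','w1');cv2.imwrite('pics/w1v.png',cv2.resize(c['img'][:,:,::-1],(784,588)))
print({k:np.round(v,3) for k,v in arm.get_state().items()})
E
```

```text
{'clock': np.float64(1.25), 'joint_pos': array([9.300e-02, 1.780e-01, 1.806e+00, 1.000e-03, 1.159e+00, 1.482e+00]), 'qvel': array([-0.   ,  0.   ,  0.   ,  0.001,  0.001, -0.047]), 'joint_efforts': array([ 2.4000e-02, -4.0531e+01, -2.9470e+01,  6.0000e-03,  2.0000e-03,
        9.0700e-01]), 'position': array([0.464, 0.09 , 0.283]), 'tcp_rot': array([ 2.126,  0.194, -2.128]), 'contact_force': array([-0.161,  0.682, -0.213]), 'torque': array([-0.061,  0.007,  0.005]), 'opening': np.float64(0.0)}
```

View pics/w1v.png

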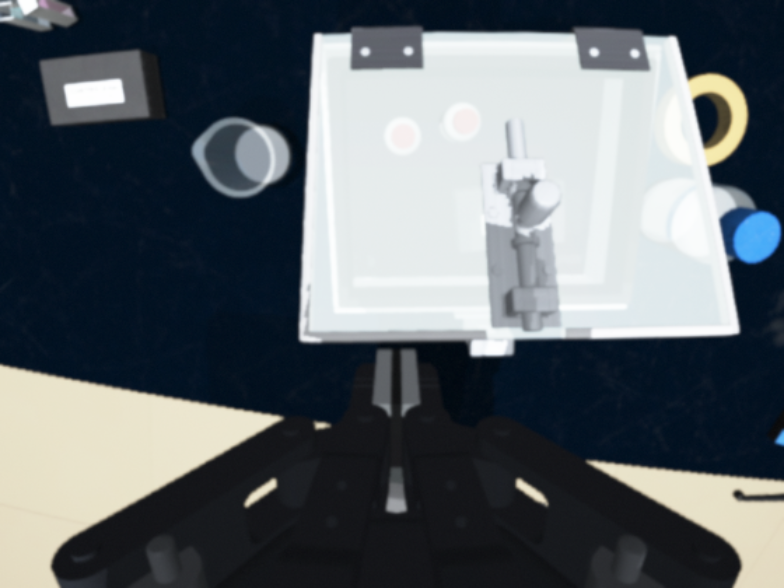

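The wrist view shows the lid from above. In pixels of the 784-wide picture its corners are FL (303,338), FR (738,330), BL (316,35), BR (676,40). The knob top is at (544,193), the keeper's front at about (491,350), and the jaws are nearly parallel to the case's y. I'll refit with these.

```bash
cat > f2.py <<'E'
from fit import *
exec(open('f1.py').read().split('off=')[0].split('import *')[1])
off={'a':(160,135),'b':(160,145)}
obs={t:np.array(px[t])/4+off[t] for t in px}
M=lambda p:np.vstack([case2w(p,C),case2w(p,lid(L+Kn,p[3]))])
W=[[-.092,.115,.098],[-.092,-.115,.098],[.098,.115,.098],[.098,-.115,.098],[-.037,0,.148]]
ow=np.array([(303,338),(738,330),(316,35),(676,40),(544,193)])/1.4
mw=lambda p:case2w(p,lid(W,p[3]))
f=lambda p:np.r_[(proj('a',M(p))-obs['a']).ravel(),(proj('b',M(p))-obs['b']).ravel(),(proj('w1',mw(p))-ow).ravel()]
r=least_squares(f,[.53,.04,.18,.5],loss='soft_l1')
print(r.x.round(4),np.degrees(r.x[2]));print(f(r.x).reshape(-1,2).round(1).tolist())
g=lambda p:(proj('w1',mw(p))-ow).ravel()
q=least_squares(g,r.x);print(q.x.round(4));print(g(q.x).reshape(-1,2).round(1).tolist())
for p in(r.x,q.x):
  print('knob@.05',case2w(p,lid(Kn[0]-np.array([0,0,.012]),.05)).round(4),'press',case2w(p,[-.055,.06,.1]).round(4),'lidfront',mw(p)[:2].round(3))
E
python3 f2.py
```

```text
[0.5219 0.0332 0.1903 0.5548] 10.904913706592346
[[-1.7, 1.7], [-1.3, 2.9], [0.5, 0.4], [0.5, 0.4], [1.0, 0.3], [0.7, 0.3], [-2.4, -0.9], [-3.0, 0.6], [-0.4, -0.4], [-0.7, -0.7], [0.9, -1.2], [0.7, -1.7], [-0.1, -0.6], [-2.3, -0.3], [0.5, -0.0], [-2.2, -1.9], [2.2, 0.8]]
[0.5212 0.0332 0.1888 0.565 ]
[[-0.8, -0.4], [-1.0, 0.4], [0.6, 0.6], [-2.3, -1.0], [2.6, 0.2]]
knob@.05 [[0.4877 0.0266 0.1427]] press [[0.4565 0.0817 0.1   ]] lidfront [[ 0.439  0.134  0.198]
 [ 0.483 -0.091  0.198]]
knob@.05 [[0.487  0.0267 0.1427]] press [[0.4559 0.0818 0.1   ]] lidfront [[ 0.44   0.135  0.199]
 [ 0.483 -0.091  0.199]]
```

Request:
arm_command --deltas "0 0 -30 0 0; 0 0 -55 0 0; 0 0 -62 0 0; 0 0 -69 0 0; 0 0 -75 0 0; 0 0 -80 0 0; 0 0 -85 0 0; 0 0 -90 0 0"

```text
clock: 2.05
position: [0.4644, 0.0904, 0.1925]
tcp_rot: [2.127, 0.195, -2.127]
contact_force: [-0.4, -0.2, 0.9]
opening: 0.0001
```

Request:
arm_command --deltas "0 0 -7 0 0; 0 0 -14 0 0; 0 0 -21 0 0; 0 0 -28 0 0; 0 0 -34 0 0; 0 0 -39 0 0; 0 0 -43 0 0; 0 0 -46 0 0"

```text
clock: 2.85
position: [0.4644, 0.0904, 0.1462]
tcp_rot: [2.127, 0.195, -2.127]
contact_force: [0.3, -0.1, 0.4]
opening: 0.0003
```

```bash
python3 - <<'E'
from h import *
b=snap('side','b2');w=snap('wrist','w2')
i=cv2.resize(b['img'][120:300,150:350],(400,360),interpolation=3);j=cv2.resize(w['img'],(400,300))
o=np.zeros((360,800,3),np.uint8);o[:,:400]=i;o[:300,400:]=j
cv2.imwrite('pics/e.png',o[:,:,::-1])
E
```

```text
(no output)
```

View pics/e.png

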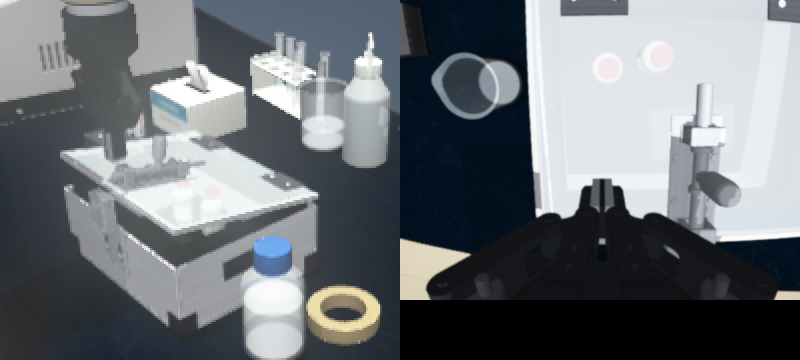

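The lid has followed the fingers down and is now nearly shut, and nothing else has been touched. I'll carry on to the seal.

Request:
arm_command --deltas "0 0 -4 0 0; 0 0 -8 0 0; 0 0 -11 0 0; 0 0 -13 0 0; 0 0 -13 0 0"

```text
clock: 3.45
position: [0.4642, 0.0904, 0.1329]
tcp_rot: [2.126, 0.195, -2.128]
contact_force: [0.4, -0.6, 0.0]
opening: -0.0001
```

Request:
arm_command --deltas "0 0 -2 0 0; 0 0 -4 0 0; 0 0 -4 0 0"

```text
clock: 3.75
position: [0.4641, 0.0904, 0.1287]
tcp_rot: [2.126, 0.195, -2.128]
contact_force: [-0.6, -0.3, -0.1]
opening: -0.0001
```

Request:
arm_command --deltas "0 0 -1.5 0 0; 0 0 -3 0 0; 0 0 -3 0 0"

```text
clock: 4.05
position: [0.4641, 0.0904, 0.1256]
tcp_rot: [2.126, 0.195, -2.128]
contact_force: [-1.3, 0.7, 1.2]
opening: 0.0003
```

Request:
arm_command --deltas "0 0 -1 0 0; 0 0 -2 0 0; 0 0 -2 0 0; 0 0 -2 0 0"

```text
clock: 4.45
position: [0.464, 0.0904, 0.1237]
tcp_rot: [2.125, 0.195, -2.128]
contact_force: [-2.7, -0.9, 5.7]
opening: 0.0001
```

Request:
arm_command --deltas "0 0 30 0 0; 0 0 60 0 0; 0 0 86 0 20; 12 -32 86 0 45; 23.5 -64 86 0 45; 23.5 -64 86 0 45"

```text
clock: 5.05
position: [0.4886, 0.0239, 0.2098]
tcp_rot: [2.128, 0.191, -2.128]
contact_force: [-0.5, 0.1, 0.1]
opening: 0.045
```

```bash
python3 - <<'E'
from h import *
c=snap('wrist','w3');b=snap('side','b3');a=snap('scene','a3')
i=cv2.resize(b['img'][150:290,160:330],(340,280),interpolation=3);j=cv2.resize(a['img'][140:280,160:330],(340,280),interpolation=3)
o=np.zeros((560,800,3),np.uint8);o[:345,:460]=cv2.resize(c['img'],(460,345));o[:280,460:]=i;o[280:,460:]=j
cv2.imwrite('pics/f.png',o[:,:,::-1]);s=arm.get_state();print(s['position'],s['opening'])
E
```

```text
[0.487268   0.02657019 0.20943749] 0.0449180023224257
```

View pics/f.png

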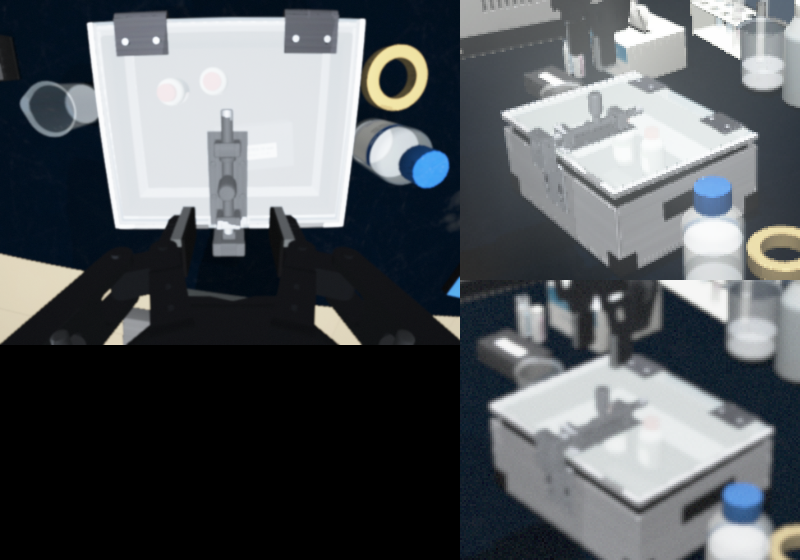

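The lid rests shut on the seal. In the composite, the knob top is at (596,93) in the side inset and (603,390) in the scene inset, and in the wrist view the knob is at about (228,184). Lid corners in the wrist view are (115,228), (344,227), (89,24), (366,18).

```bash
python3 - <<'E'
from fit import *
k=560/460
kb=(228,196.5);ka=(231.5,195)
print('tri knob top',tri(('b3',kb),('a3',ka)).round(4))
for t,p in(('b3',kb),('a3',ka)):print(t,atz(t,p,.155).round(4))
ow=np.array([(115,228),(344,227),(89,24),(366,18)])*k
W=[[-.092,.115,.101],[-.092,-.115,.101],[.098,.115,.101],[.098,-.115,.101]]
g=lambda p:(proj('w3',case2w(p,lid(W,.045)))-ow).ravel()
q=least_squares(g,[.522,.033,.19]).x;print(q.round(4),np.degrees(q[2]),g(q).round(1))
kt=case2w(q,lid([[-.037,0,.148],[-.037,0,.123]],.045));print('knob',kt.round(4),'px in 460',(proj('w3',kt)/k).round(0), 'tcp axis px',(proj('w3',[[.4873,.0266,.155],[.4873,.0266,.13]])/k).round(0))
km=case2w(q,[-.105,0,.125]);print('keeper',proj('w3',km)/k)
for t in('a3','b3'):print(proj(t,kt).round(1))
E
```

```text
tri knob top [0.4927 0.0344 0.1447]
b3 [0.4852 0.014  0.155 ]
a3 [0.4843 0.0197 0.155 ]
[0.5206 0.0331 0.1905] 10.912092976097602 [ 0.3  2.1  0.9  0.8 -1.6 -2.   0.4  0.3]
knob [[0.4868 0.0265 0.154 ]
 [0.4857 0.0263 0.129 ]] px in 460 [[228. 196.]
 [228. 185.]] tcp axis px [[228. 196.]
 [228. 183.]]
keeper [[229.64589911 250.6705291 ]]
[[230.9 193.6]
 [230.7 204.4]]
[[226.5 194.6]
 [227.  205.2]]
```

Request:
arm_command --deltas "0 0 -20 0 45; 0 0 -40 0 45; 0 0 -50 0 45; 0 0 -57 0 45; 0 0 -57 0 45"

```text
clock: 5.7
position: [0.487, 0.0269, 0.152]
tcp_rot: [2.124, 0.195, -2.13]
contact_force: [-0.2, 0.2, 0.3]
opening: 0.0451
```

Request:
arm_command --deltas "0 0 0 0 25; 0 0 0 0 10; 0 0 0 0 10; 0 0 0 0 10; 0 0 0 0 10" --force 60

```text
clock: 6.2
position: [0.4872, 0.0275, 0.1527]
tcp_rot: [2.125, 0.196, -2.13]
contact_force: [-0.7, 5.4, 2.7]
opening: 0.0127
```

Request:
arm_command --deltas "0 0 -1 0 10; 0 0 -2 0 10; 0 0 -3 0 10; 0 0 -3 0 10; 0 0 -3 0 10"

```text
clock: 6.7
position: [0.4876, 0.0277, 0.1507]
tcp_rot: [2.127, 0.196, -2.128]
contact_force: [-2.5, 2.4, 8.0]
opening: 0.013
```

Request:
arm_command --deltas "-1.5 -0.3 -1 0 10; -3 -0.6 -1 0 10; -4.4 -0.85 -1 0 10; -5.4 -1 -1 0 10; -5.9 -1.1 -1 0 10; -5.9 -1.1 -1 0 10"

```text
clock: 7.3
position: [0.4827, 0.0267, 0.1508]
tcp_rot: [2.131, 0.196, -2.125]
contact_force: [1.3, 3.5, 7.1]
opening: 0.0129
```

Request:
arm_command --deltas "-1 -0.2 -1 0 10; -2 -0.4 -1 0 10; -2.9 -0.6 -1 0 10; -2.9 -0.6 -1 0 10"

```text
clock: 7.7
position: [0.4806, 0.0263, 0.1509]
tcp_rot: [2.134, 0.196, -2.122]
contact_force: [0.4, 3.1, 7.4]
opening: 0.0126
```

Request:
arm_command --deltas "-1 -0.2 -1 0 10; -2 -0.4 -1 0 10; -2.9 -0.6 -1 0 10; -2.9 -0.6 -1 0 10"

```text
clock: 8.1
position: [0.4785, 0.0259, 0.1509]
tcp_rot: [2.137, 0.196, -2.12]
contact_force: [1.1, 3.8, 7.5]
opening: 0.0127
```

Request:
arm_command --deltas "-1 -0.2 -1 0 10; -2 -0.4 -1 0 10; -2.9 -0.6 -1 0 10; -2.9 -0.6 -1 0 10"

```text
clock: 8.5
position: [0.4765, 0.0255, 0.1509]
tcp_rot: [2.14, 0.196, -2.117]
contact_force: [0.6, 2.7, 7.9]
opening: 0.0123
```

```bash
python3 - <<'E'
from h import *
c=snap('wrist','w4');b=snap('side','b4')
i=cv2.resize(b['img'][160:270,160:270],(400,400),interpolation=3);j=cv2.resize(c['img'][150:350,180:380],(400,400),interpolation=3)
cv2.imwrite('pics/g.png',np.hstack([i,j])[:,:,::-1]);s=arm.get_state();print(s['position'],s['opening'],s['contact_force'],s['torque'])
E
```

```text
[0.47645113 0.02552033 0.15087842] 0.01280624253800964 [0.52198265 4.06294257 7.82536982] [ 0.58888765 -0.13711823 -0.05525666]
```

View pics/g.png

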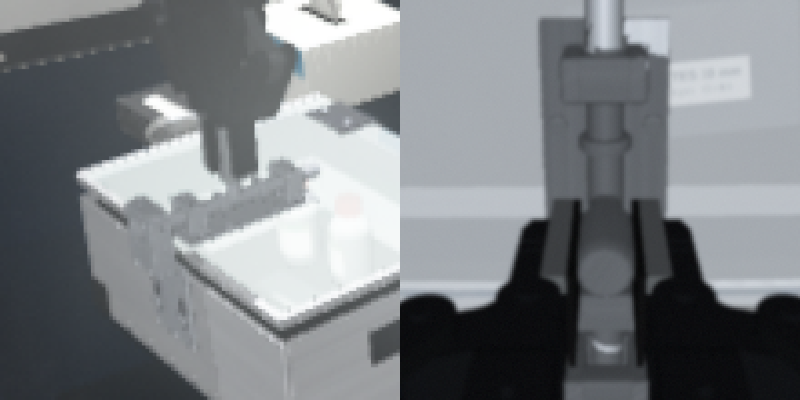

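The fingers still hold the knob. Its top is at about crop (605,272), the rear guide at (604,75) and a bright rod end at (608,347) before the keeper. I'll check the stroke numerically.

```bash
python3 - <<'E'
from fit import *
q=[.5206,.0331,.1905]
for th in(.03,):
  for s in(0,.006,.011):
    P=lid([[-.037-s,0,.148],[-.037-s,0,.123],[-.092-s,0,.110],[-.098,0,.125],[-.112,0,.125],[-.098,0,.11]],th);P[3:]=[[-.098,0,.125],[-.112,0,.125],[-.098,0,.11]]
    print(s,((proj('w4',case2w(q,P))-[180,150])*2+[400,0]).round(0).tolist())
def fl(tag,px,z):
    p=atz(tag,px,z)-[q[0],q[1],0];c,s=np.cos(q[2]),np.sin(q[2]);return round(c*p[0]+s*p[1],4)
print('rear guide x w3',fl('w3',(228*1.217,149*1.217),.125),'w4',fl('w4',(282,187),.125))
print('knob top w4',fl('w4',(282.5,286),.151))
E
```

```text
0 [[607.0, 241.0], [607.0, 194.0], [609.0, 344.0], [609.0, 383.0], [610.0, 420.0], [609.0, 349.0]]
0.006 [[608.0, 265.0], [608.0, 216.0], [609.0, 360.0], [609.0, 383.0], [610.0, 420.0], [609.0, 349.0]]
0.011 [[608.0, 285.0], [608.0, 233.0], [609.0, 374.0], [609.0, 383.0], [610.0, 420.0], [609.0, 349.0]]
rear guide x w3 -0.0056 w4 -0.0049
knob top w4 -0.0438
```

Request:
arm_command --deltas "-1 -0.2 -1 0 10; -2 -0.4 -1 0 10; -3 -0.6 -1 0 10; -3.9 -0.8 -1 0 10; -3.9 -0.8 -1 0 10"

```text
clock: 9.1
position: [0.4734, 0.0249, 0.1509]
tcp_rot: [2.143, 0.196, -2.114]
contact_force: [0.8, 4.5, 7.2]
opening: 0.0126
```

Request:
arm_command --deltas "-1 -0.2 -1 0 10; -2 -0.4 -1 0 10; -3 -0.6 -1 0 10; -3.9 -0.8 -1 0 10; -3.9 -0.8 -1 0 10"

```text
clock: 9.6
position: [0.4702, 0.0243, 0.1509]
tcp_rot: [2.145, 0.196, -2.112]
contact_force: [0.7, 3.8, 7.3]
opening: 0.0128
```

```bash
python3 - <<'E'
from h import *
c=snap('wrist','w5');b=snap('side','b5')
i=cv2.resize(b['img'][160:270,160:270],(400,400),interpolation=3);j=cv2.resize(c['img'][150:350,180:380],(400,400),interpolation=3)
cv2.imwrite('pics/i.png',np.hstack([i,j])[:,:,::-1]);s=arm.get_state();print(s['position'],s['opening'],s['contact_force'],s['torque'])
E
```

```text
[0.47027294 0.02434381 0.15087509] 0.012293974746505875 [-0.11943182  3.31015592  8.23322547] [ 0.57341537 -0.06710771 -0.02648735]
```

View pics/i.png

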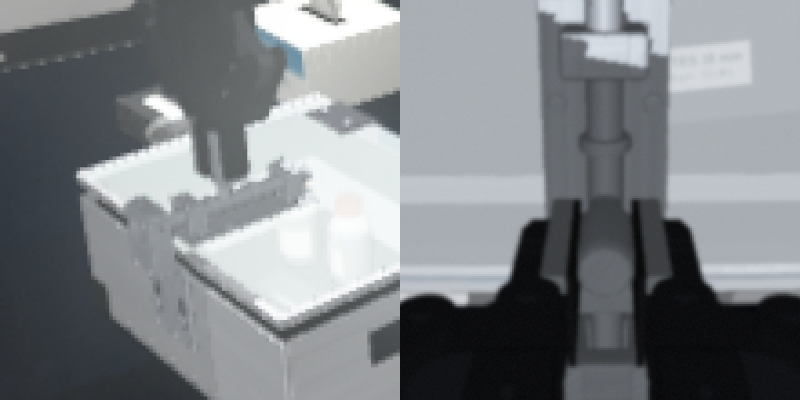

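The knob and collar moved with the fingers while the rear guide shifted back from row 75 to 55. So the bolt is sliding freely past the keeper's face and is in the hole. I'll push on to the stop.

Request:
arm_command --deltas "-1 -0.2 -1 0 10; -2 -0.4 -1 0 10; -3 -0.6 -1 0 10; -3.9 -0.8 -1 0 10; -3.9 -0.8 -1 0 10"

```text
clock: 10.2
position: [0.4671, 0.0237, 0.1509]
tcp_rot: [2.148, 0.196, -2.109]
contact_force: [0.8, 5.2, 7.9]
opening: 0.0124
```

Request:
arm_command --deltas "-1 -0.2 -1 0 10; -2 -0.4 -1 0 10; -2.9 -0.6 -1 0 10; -2.9 -0.6 -1 0 10"

```text
clock: 10.6
position: [0.465, 0.0233, 0.1508]
tcp_rot: [2.151, 0.196, -2.107]
contact_force: [0.4, 4.6, 8.0]
opening: 0.0126
```

Request:
arm_command --deltas "-1 -0.2 -1 0 10; -2 -0.4 -1 0 10; -2 -0.4 -1 0 10; -2 -0.4 -1 0 10"

```text
clock: 11.0
position: [0.4638, 0.0231, 0.1507]
tcp_rot: [2.154, 0.196, -2.104]
contact_force: [0.4, 4.3, 7.9]
opening: 0.0126
```

Request:
arm_command --deltas "-1 -0.2 -1 0 10; -2 -0.4 -1 0 10; -2 -0.4 -1 0 10; -2 -0.4 -1 0 10"

```text
clock: 11.4
position: [0.4634, 0.023, 0.1508]
tcp_rot: [2.159, 0.195, -2.099]
contact_force: [5.5, 4.9, 3.7]
opening: 0.0125
```

Request:
arm_command --deltas "-1.5 -0.3 -0.5 0 10; -3 -0.6 -0.5 0 10; -3 -0.6 -0.5 0 10"

```text
clock: 11.7
position: [0.4634, 0.0229, 0.1516]
tcp_rot: [2.168, 0.195, -2.091]
contact_force: [13.9, 8.2, -2.6]
opening: 0.0125
```

Request:
arm_command --deltas "0 0 0 0 13; 0 0 0 0 30; 0 0 0 0 40; 0 0 0 0 40; 0 0 10 0 40; 0 0 40 0 40; 0 0 80 0 40; 0 0 120 0 40"

```text
clock: 12.5
position: [0.463, 0.0229, 0.2737]
tcp_rot: [2.168, 0.195, -2.091]
contact_force: [-0.6, -0.8, -0.1]
opening: 0.04
```

```bash
python3 - <<'E'
from h import *
c=snap('wrist','w6');b=snap('side','b6');a=snap('scene','a6')
i=cv2.resize(b['img'][150:300,160:310],(400,400),interpolation=3);j=cv2.resize(c['img'][60:420,80:440],(400,400),interpolation=3)
cv2.imwrite('pics/k.png',np.hstack([i,j])[:,:,::-1]);s=arm.get_state();print(s['position'],s['opening'],s['contact_force'],s['torque'])
E
```

```text
[0.46427993 0.02285113 0.2743357 ] 0.03972863496346009 [-0.8744802   0.31250787 -0.41174572] [ 0.02586176  0.04569104 -0.04549694]
```

View pics/k.png

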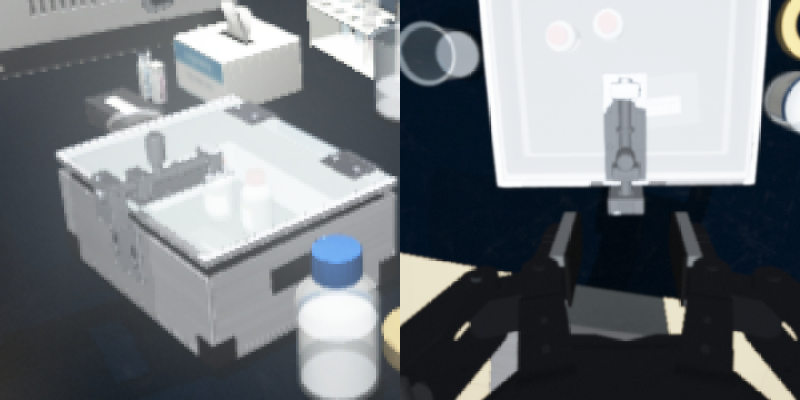

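The bolt's collar is against the front guide, the rod runs into the keeper, the lid is level, and the gripper is clear. The neighbours are where they were.

```bash
python3 -c "
from h import *
print(arm.job_done())"
```

```text
the job is handed in; nothing more can be done
None
```

The dry case is shut and bolted. I handed the job in at about 12.7 s on the robot's clock.

- **Lid:** I lowered it with closed fingertips on the bare pane until the seal pushed back at about 6 N. I then gripped the knob and pressed down with about 8 N, which puts the lid at roughly 0.025 rad.
- **Bolt:** I slid it forward in small steps. It went past the keeper face (about 6 mm) on the first try, without any blocking force. It came to a hard stop after about 24.2 mm, against the nominal 24 mm. A last check push read about 14 N along x (16 N with the sideways part) and did not move it.
- **Holding:** When I stopped pressing down, the lid rose less than about 1 mm, so the keeper is holding it against the seal.
- **After release:** The fingers are open and clear, at about 0.27 m, with under 1 N on the tool. The pictures show the collar at the front guide and the rod in the keeper. The beaker, bottle and tape look undisturbed, and the tool never came near them.

**Less certain:**
- I did not measure the final lid angle separately; it is inferred from the press force.
- One knob position read from a picture midway suggested about 7 mm of travel where the arm showed 11 mm. The next picture showed the knob moving with the fingers, and the stop at 24 mm settled it.
- The gripper opening on the knob read 12.7 mm for a 15 mm knob, which I could not explain, but it did not slip.

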